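# Ready the paint shaker: sort the jars by feel, clamp, release the lock

## Robot

A 6-joint arm with a two-finger parallel gripper is mounted at the origin on the work surface. World frame = base frame: x ahead of the robot, y to its left, z up, the work surface at z = 0. Lengths are in m, angles in rad, forces in N, time in s.
With the tool pointing down it reaches from about 0.275 to 0.75 m from the base axis. Payload 10.2 kg.
Tool frame: the origin (TCP) lies between the finger pads; the fingertips stand r.nose_length ahead of it and the grasp point (between the pads) lies 2 mm behind it (r.nose_length is the distance from the TCP to the fingertips, in m); z points along the fingers, y is the line along which they close (so a half turn about z gives the same grasp; the last joint's range is limited). The gripper opens to 88 mm and grips with 3 to 60 N. Pads are 18 mm wide; open, the fingers measure 123 mm over their backs; the gripper's body (75 mm by 187 mm) begins 45 mm behind the grasp point.
Start: joints at [1.033, 0.313, 1.498, -0, 1.331, -0.223], TCP at [0.163, 0.499, 0.256] pointing down, gripper open.
Joint ranges: [-2.94, 2.94], [-0.97, 2.17], [0.19, 2.56], [-1.23, 4.37], [0.02, 3.11], [-2.88, 2.88]. Speed limits (rad/s): [2.39, 2.39, 3.01, 3.14, 3.14, 3.14].

## Interface

Orientations are given as a unit quaternion [w, x, y, z].
In Python, from plant import telemetry, get_image, camera_params, r, spotter gives the robot as it stands.
- The arm moves only by the tool drive_tool, never from a script. Its argument "series" is a list of rows, each a list of 5 numbers: the opening, from -1 (shut) to 1 (fully open), then the shift along the tool's x, y, z in units of 15 cm (1.0 is 15 cm), then the turn about the tool's z in units of 180 degrees (1.0 is 180 degrees). A call has 1 to 8 rows; each row is the pose to reach, as a shift and turn from the pose commanded when the call began, along the tool's axes at that moment, turning the shorter way round; what a row does not reach only later rows make up. A row lasts 1/8 s, in which the tool goes at most 62.5 mm and 10.7 degrees, less where a joint would pass 70% of its speed; a pose out of reach is approached as far as the arm can. A call with a number of a shift or a turn outside -1 to 1 is refused whole. A call with a gripper value outside its range is refused whole. The fingers move at their own pace and stop on an object; "force" is the grip in N (left out, the last holds). Time passes only in rows, so rows that repeat a pose let the fingers close. It gives the time, the measured TCP pose, the force, the opening and the grip force at its end, in the units of the state.
- telemetry.get_obs(): the state, without advancing time (a new reading comes with each control period).
- get_image(name): name is "scene" or "top"; returns (picture, depth): 400x640x3 uint8, blue, green, red; 400x640 float32, m along the optical axis (not along the pixel's ray), 0 where there is no reading.
- camera_params(name): a dict with "mtx" (3x3 intrinsics, pixels), "xyz" and "orientation" of the camera in the world. Camera axes: x right, y down, z forward; pixel columns grow to the right and rows downward; lengths in m; the calibration is good to about 2 mm. A picture is of the moment at which its call begins. camera_params takes no time and is no camera call.
- r.job_done(): hands the job in; it is judged then, once.
Trained networks look in the newest picture that a camera, given by its name, has taken for a name from the list of things; names that differ only in an ending like _2 or _b are one class to them, and where a whole thing is asked for, a point or a joint stands for the part that bears it (a point fixed in the world has none). Each returns a list of dicts, best first, with "confidence" (0 to 1); they miss things now and then, are a little off and sometimes report something else, mostly with a low value. They report only what shows in the picture. A call takes as long as a camera call. They do not tell look-alikes from the thing itself.
- spotter.look_for(name, camera): "box" ([left, top, right, bottom] in pixels, round what is visible of it).
- spotter.mark_of(name, camera): "uv" ([column, row] in pixels: a listed point, or the origin of a listed thing).
The state is a dict: "time": time; "joints": joint angles; "dq": joint speeds; "tau": joint torques, N m; "ee_pos": TCP position; "tool_rot": TCP orientation; "force": force on the tool from outside, world axes, zero at the start; "moment": the same for the moment, N m; "grip_width": finger opening in m; "finger_force": force on a finger pad.
Only numpy, scipy, OpenCV 4.12 (cv2) and the standard library are available. Lean on these libraries where they do the work, as an engineer would, in place of code of your own. Each camera call takes 0.05 s, during which the arm holds its last target. There are 200 camera calls.

## Task

Get the bench shaker ready for the morning's paints: pull its clamp bar right back to its stop, then stand the varnish tin and every white jar that is more than half full (an empty jar weighs about 70 g, a full one 350 g, so lift each one to feel it) in one row on the shaker's platform, and stand the jars that are less than half full on the metal tray for refilling; a jar within 40 g of half (210 g) may go to either. Push the clamp bar up until it stops with all the jars on the platform snug between it and the back rail, and only when every jar and the tin are in place and clamped slide the transport lock fully across to its far end stop. Leave everything else on the bench where it is, and all jars and the tin standing upright.

Things in the scene. Friction and masses are not known exactly. Their poses are not given: they have to be found in the camera images.
- shaker: fixed bench paint shaker, grey housing 270 (x) x 370 mm (y), origin on the table under its centre, x from the control deck to the back rail, y left. Control deck 60 mm above the table, x -135 to -60 mm. Steel back rail along y: inner face at x +115 mm, top 100 mm above the table. Side rails: inner faces at y -174 and +174 mm, tops 97 mm above the table.
- platform: the shaker's platform: flat rubber-topped plate 195 (x) x 348 mm (y), 85 mm above the table; origin at the centre of its top, axes as the shaker's. The back rail's inner face is at x +77.5 mm in this frame; a jar against it has its centre at x +46.5 mm. The row takes five jars side by side at 70 mm spacing, centres within 141 mm of the middle.
- clamp_bar (a joint): clamp bar along y, 336 mm long, 14 mm thick, top 15 mm above the platform; value in m: 0 = pulled back (to the robot) to its stop, up to 0.080 towards the back rail. Its face lies at platform x = -0.0195 + value, so it bears on 62 mm jars against the rail at 0.035. Friction 2 N, up to 15 N when shoving jars; stays where left. Starts at 0.045 to 0.075: no jar fits.
- clamp_grip (a point): centre of the top of the clamp bar's black upright handle, at mid-length, 50 mm to the robot's side of the bar's face; handle 18 mm wide (y) by 22 mm (x), 55 mm high, its top 60 mm above the platform. Can be pinched across y from above, or pushed and pulled.
- lock (a joint): transport lock slide on the control deck: value in m: 0 = locked (right-hand end), 0.060 = released, at its far end stop; slides along the shaker's +y (to the left) with about 2 N of friction and stays where it is left. Starts between 0 and 0.012.
- lock_top (a point): centre of the top of the lock's black grip, a block 28 mm (x) by 20 mm (y) standing 40 mm above a 14 mm high steel track on the deck; top 114.5 mm above the table.
- tray: fixed metal tray for jars to be refilled, 290 mm (x) by 180 mm (y), rim 14 mm high and 4 mm thick, floor 4 mm above the table; origin under its centre on the table. On the left or the right of the shaker. Jars must stand on its floor, clear of the rim (centres within 125 mm in x and 70 mm in y of the middle).
- sheet: fixed cardboard sheet 290 mm (x) by 180 mm (y), 3 mm thick, on the other side of the shaker, where the jars and the tin stand at the start; origin under its centre on the table.
- jar1: closed white plastic paint jar, 62 mm diameter, 66 mm tall with its ribbed white lid (as wide as the jar); one of up to four identical ones; origin at the centre of its underside, z up. Mass anywhere from 70 g (empty) to 350 g (full): it cannot be seen, only felt by lifting. May be absent (None).
- jar2: closed white plastic paint jar, 62 mm diameter, 66 mm tall with its ribbed white lid (as wide as the jar); one of up to four identical ones; origin at the centre of its underside, z up. Mass anywhere from 70 g (empty) to 350 g (full): it cannot be seen, only felt by lifting. May be absent (None).
- jar3: closed white plastic paint jar, 62 mm diameter, 66 mm tall with its ribbed white lid (as wide as the jar); one of up to four identical ones; origin at the centre of its underside, z up. Mass anywhere from 70 g (empty) to 350 g (full): it cannot be seen, only felt by lifting. May be absent (None).
- jar4: closed white plastic paint jar, 62 mm diameter, 66 mm tall with its ribbed white lid (as wide as the jar); one of up to four identical ones; origin at the centre of its underside, z up. Mass anywhere from 70 g (empty) to 350 g (full): it cannot be seen, only felt by lifting. May be absent (None).
- tin: steel varnish tin, 62 mm diameter, straight body 50 mm high, tapered shoulder and a narrow black screw cap (26 mm) to 66 mm; origin at the centre of its underside; 260 g; always goes on the shaker.
- knife: palette knife, 130 mm long, 10 mm high, lying on the sheet beside the jars; not to be moved.
- doll_arm: doll's arm lying on the bench behind the shaker on the left, about 140 mm long, 29 mm high; not to be moved.
- doll_head: doll's head on a round wooden stand, 135 mm tall, behind the shaker; not to be moved.
- brush_mug: white mug of brushes, 72 mm across, on the left of the bench; not to be moved.
- brush_bundle: bundle of brushes lying on the right of the bench, about 190 mm long; not to be moved.
- flat_brush: wide flat brush 170 mm long, 20 mm high, lying on the left of the bench; not to be moved.
Mind the look-alikes: they are no part of the job. Leave any green or purple look-alike of the jar2 alone. What is shaped like the tin but blue is not meant.

How it is judged:
By the outcome, as a careful person would: the job done as asked, in the order asked, and still so for the second after the job is handed in, with the robot touching nothing.
Of jar1, jar2, jar3, jar4 only 3 to 4 are there at a start; the rules pass over those that are not, and their reading is None.
At some moment in a run one of jar1, jar2, jar3, jar4, tin may be knocked a few centimetres aside while the robot is not near it.
It also fails if it takes over 210 s, if anything falls off the work surface, if the arm or the gripper's body presses on something with over 40 N, if the wrist force passes 120 N, or if a joint passes its speed limit or range.

## Working session

There is one attempt and no reset: what is moved stays moved. The work goes in short steps, Python scripts to look and compute and a tool call to move; the robot and the scene stay as the last step left them, time stands still between calls to the robot, and variables do not carry over. Pictures are saved under pics/ and viewed, at most 14 in all, crops included, and the job is handed in when it is done.

Besides the shell and the picture viewer there is one more tool, called after "Request:" as name([rows], argument=value, ...), one row to a line, values as JSON. drive_tool: Moves the arm, as the interface text tells. Its arguments: {"type":"object","properties":{"series":{"type":"array","items":{"type":"array","items":{"type":"number","minimum":-1,"maximum":1}}},"force":{"type":"number"}},"required":["series"]}

```bash
ls; mkdir -p pics
cat > h.py <<'E'
import numpy as np, cv2
from scipy.spatial.transform import Rotation as R
from plant import telemetry, get_image, camera_params, r, spotter
def cam(n):
    p=camera_params(n); q=p["orientation"]
    return np.array(p["mtx"]),np.array(p["xyz"]),R.from_quat([q[1],q[2],q[3],q[0]]).as_matrix()
def cloud(n,d):
    K,t,M=cam(n); v,u=np.mgrid[:d.shape[0],:d.shape[1]]
    P=np.stack([(u-K[0,2])/K[0,0]*d,(v-K[1,2])/K[1,1]*d,d],-1)
    return P@M.T+t
def ray(n,uv,z):
    K,t,M=cam(n); w=M@np.array([(uv[0]-K[0,2])/K[0,0],(uv[1]-K[1,2])/K[1,1],1]); return t+w*(z-t[2])/w[2]
E
python3 - <<'E'
from h import *
for n in("top","scene"):
    p,d=get_image(n); cv2.imwrite(f"pics/{n}0.png",p); np.save(n+"0",d)
    print(n,cam(n)[1],cam(n)[2].round(2).tolist())
print(r.nose_length,telemetry.get_obs())
for n,z in(("shaker",0),("platform",.085),("clamp_grip",.145),("lock_top",.1145),("tray",0),("sheet",0),("jar1",0),("tin",0),("knife",0)):
    print(n,[(np.round(m["uv"]),round(m["confidence"],2),ray("top",m["uv"],z).round(3)[:2]) for m in spotter.mark_of(n,"top")])
E
```

```text
pics
top [ 0.40896443 -0.04397317  1.35302959] [[0.02, -0.99, 0.1], [-1.0, -0.02, 0.01], [-0.01, -0.1, -0.99]]
scene [1.17648289 0.55983719 0.97851347] [[-0.67, 0.51, -0.53], [0.74, 0.49, -0.47], [0.02, -0.71, -0.71]]
0.017 {'time': 0.1, 'joints': array([ 1.03260830e+00,  3.13379607e-01,  1.49833091e+00,  1.39983218e-05,
        1.33100893e+00, -2.23409246e-01]), 'dq': array([ 0.00058372, -0.00082084, -0.0014561 ,  0.00055477,  0.00043779,
        0.00050551]), 'tau': array([ 3.36129640e-03, -4.02816331e+01, -2.52646190e+01,  6.95423596e-02,
        3.42468324e-02, -7.15039573e-05]), 'ee_pos': array([0.16245462, 0.49902941, 0.25523705]), 'tool_rot': array([-2.15705294e-04,  1.56742021e-01,  9.87639419e-01, -5.20515795e-04]), 'force': array([-0.06208168, -0.23798621, -0.32693372]), 'moment': array([0.00710601, 0.03328611, 0.00156252]), 'finger_force': 0.0, 'grip_width': 0.0877574250746073}
shaker [(array([316., 197.]), 0.56, array([ 0.56 , -0.004]))]
platform [(array([407., 214.]), 0.57, array([ 0.502, -0.321]))]
clamp_grip [(array([312., 186.]), 0.78, array([0.581, 0.004])), (array([232., 248.]), 0.66, array([0.371, 0.259]))]
lock_top [(array([351., 226.]), 0.4, array([ 0.454, -0.127]))]
tray [(array([406., 213.]), 0.61, array([ 0.509, -0.337]))]
sheet [(array([221., 214.]), 0.75, array([0.492, 0.345]))]
jar1 [(array([205., 238.]), 0.9, array([0.4  , 0.398])), (array([238., 188.]), 0.82, array([0.587, 0.285])), (array([210., 189.]), 0.79, array([0.582, 0.392])), (array([231., 250.]), 0.77, array([0.36 , 0.302])), (array([215., 162.]), 0.69, array([0.684, 0.378])), (array([191., 164.]), 0.68, array([0.672, 0.467]))]
tin [(array([259., 271.]), 0.72, array([0.288, 0.197])), (array([221., 213.]), 0.69, array([0.493, 0.343]))]
knife [(array([202., 211.]), 0.52, array([0.5  , 0.416]))]
```

View pics/top0.png

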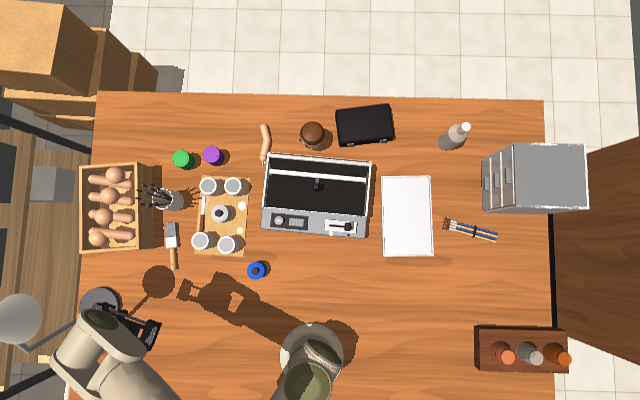

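View pics/scene0.png

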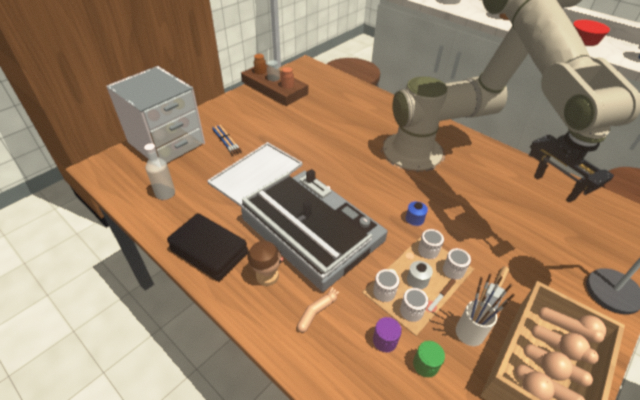

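Top view: four white jars around (208,186), (233,186), (200,240), (227,244), the tin at (220,213), and the blue look-alike at (257,270). The shaker sits around (316,197) and the tray at (406,215). Next I'll measure with depth.

Run:
```python
from h import *
d=np.load("top0.npy"); P=cloud("top",d); p=cv2.imread("pics/top0.png")
def sel(u0,v0,u1,v1,z0,z1):
    Q=P[v0:v1,u0:u1]; m=(Q[...,2]>z0)&(Q[...,2]<z1)&(d[v0:v1,u0:u1]>0); return Q[m],m
for n,(u,v) in dict(A=(208,186),B=(233,186),C=(200,240),D=(227,244),tin=(220,213)).items():
    Q,_=sel(u-14,v-14,u+14,v+14,.058 if n!="tin" else .045,.075)
    (c,rad)=cv2.minEnclosingCircle(Q[:,:2].astype(np.float32)); print(n,len(Q),Q.mean(0).round(4),np.round(c,4),round(rad,4))
Q,_=sel(255,145,380,245,.03,.112); rc=cv2.minAreaRect(Q[:,:2].astype(np.float32)); print("shaker",rc, cv2.boxPoints(rc).round(3).tolist())
Q,_=sel(255,145,380,175,.093,.108); rc=cv2.minAreaRect(Q[:,:2].astype(np.float32)); print("rail",len(Q),rc)
Q,_=sel(300,165,335,205,.12,.16); print("grip",len(Q),Q.mean(0),Q.min(0),Q.max(0))
Q,_=sel(320,210,365,240,.095,.125); print("lock",len(Q),Q.mean(0),Q.min(0),Q.max(0))
Q,_=sel(375,165,440,265,.009,.03); rc=cv2.minAreaRect(Q[:,:2].astype(np.float32)); print("tray",rc,cv2.boxPoints(rc).round(3).tolist())
Q,_=sel(375,165,440,265,-.02,.03); print("table z",np.median(P[300:330,150:250,2]))
big=cv2.resize(p[140:280,185:440],None,fx=3.1,fy=3.1,interpolation=cv2.INTER_CUBIC); cv2.imwrite("pics/crop.png",big)
```

```text
A 244 [0.5864 0.3756 0.069 ] [0.5867 0.3768] 0.0319
B 249 [0.5876 0.2887 0.0689] [0.588  0.2892] 0.0315
C 264 [0.3936 0.3922 0.0689] [0.3945 0.3932] 0.0319
D 258 [0.3815 0.3007 0.0692] [0.3808 0.3027] 0.0322
tin 244 [0.4905 0.3338 0.0582] [0.4911 0.3357] 0.0315
shaker ((0.592296838760376, 0.007793501019477844), (0.3951597213745117, 0.33437469601631165), 86.70891571044922) [[0.414000004529953, -0.18000000715255737], [0.7480000257492065, -0.19900000095367432], [0.7710000276565552, 0.19499999284744263], [0.43700000643730164, 0.2150000035762787]]
rail 677 ((0.6808522343635559, -0.009722501039505005), (0.10467082262039185, 0.36687272787094116), 1.5949612855911255)
grip 38 [ 0.5820176  -0.00638402  0.14238883] [ 0.5731677  -0.0137241   0.12101274] [0.59564151 0.0028005  0.14994944]
lock 50 [ 0.45312828 -0.11520953  0.11455185] [ 0.43975764 -0.12403587  0.1065002 ] [ 0.46666933 -0.10646193  0.12013352]
tray ((0.49468231201171875, -0.3269309103488922), (0.3023092448711395, 0.19708088040351868), 1.8477915525436401) [[0.3400000035762787, -0.2329999953508377], [0.34700000286102295, -0.4300000071525574], [0.6489999890327454, -0.42100000381469727], [0.6430000066757202, -0.2240000069141388]]
table z 0.0005835544045599272
```

View pics/crop.png

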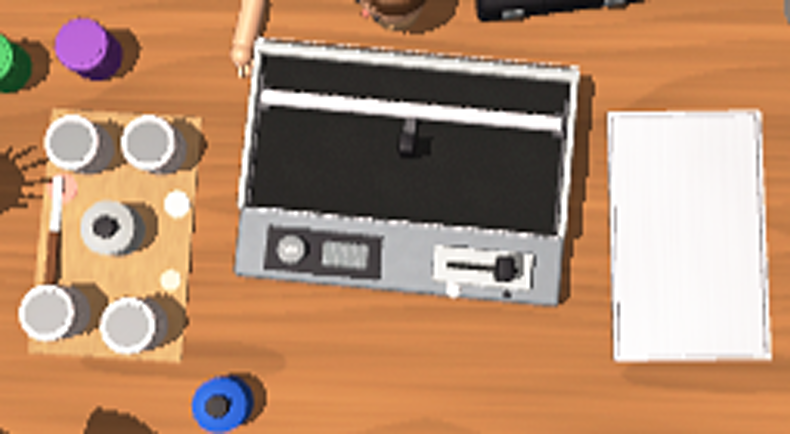

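Crop: the bar and handle are at about (412,120), the lock grip at about (508,268), and the shaker is turned about -4°. I'll make one more fit for the shaker pose, then move.

```bash
cat >> h.py <<'E'
SH=None
try:
    SH=np.load("sh.npy")  # x,y,yaw of shaker
except Exception: pass
def w(x,y,frame=SH):  # shaker -> world
    c,s=np.cos(frame[2]),np.sin(frame[2]); return np.array([frame[0]+c*x-s*y,frame[1]+s*x+c*y])
def units(xyz,yaw=None):
    """tool shift in 15cm units from measured pose to world xyz; turn to bring tool y to angle yaw"""
    o=telemetry.get_obs(); q=o["tool_rot"]; M=R.from_quat([q[1],q[2],q[3],q[0]]).as_matrix()
    t=M.T@(np.array(xyz)-o["ee_pos"])/.15; a=np.arctan2(M[1,1],M[0,1])
    return t.round(3), None if yaw is None else round((a-yaw)/np.pi,3)
E
python3 - <<'E'
from h import *
from scipy.optimize import least_squares
d=np.load("top0.npy"); P=cloud("top",d)
def edge(cols,rows,cond,first=True):
    out=[]
    for u in cols:
        k=[v for v in rows if cond(P[v,u,2])]
        if k: out.append(P[k[0] if first else k[-1],u,:2])
    return np.array(out,np.float32)
def line(Q):
    for _ in range(4):
        l=cv2.fitLine(Q,cv2.DIST_HUBER,0,.01,.01).ravel(); n=np.array([-l[1],l[0]]); e=(Q-l[2:])@n
        Q=Q[abs(e)<max(.003,2*e.std())]
    return l,len(Q),e.std()
b=edge(range(275,365),range(145,185),lambda z:z>.09); print("rail outer",line(b))
f=edge(range(270,360),range(200,250),lambda z:.055<z<.075,False); print("deck front",line(f))
def hedge(rows,cols,cond,first):
    return np.array([P[v,k[0] if first else k[-1],:2] for v in rows for k in [[u for u in cols if cond(P[v,u,2])]] if k],np.float32)
for nm,fi in(("left",True),("right",False)):
    print(nm,line(hedge(range(168,205),range(255,382),lambda z:z>.09,fi)), "deck",line(hedge(range(215,230),range(250,382),lambda z:.05<z<.075,fi)))
for nm,(u0,v0,u1,v1) in dict(brush=(140,180,200,230),head=(295,115,330,150)).items():
    Q=P[v0:v1,u0:u1][(P[v0:v1,u0:u1,2]>.09)]; print(nm,Q.min(0),Q.max(0))
E
```

```text
rail outer (array([ 0.0737427 ,  0.9972773 ,  0.6854428 , -0.02192226], dtype=float32), 71, np.float32(0.0011882328))
deck front (array([ 0.07088881,  0.9974842 ,  0.42848352, -0.0045894 ], dtype=float32), 87, np.float32(0.0011415392))
left (array([ 0.9975325 , -0.07020666,  0.5875585 ,  0.17402446], dtype=float32), 35, np.float32(0.0010201276)) deck (array([ 0.9893069 , -0.14584851,  0.46449503,  0.1855187 ], dtype=float32), 12, np.float32(0.0012818843))
right (array([ 0.997595  , -0.06931254,  0.5919572 , -0.18709323], dtype=float32), 35, np.float32(0.0010408406)) deck (array([ 0.9953582 , -0.09623897,  0.46571302, -0.18079254], dtype=float32), 13, np.float32(0.0009970574))
brush [ 0.40896443 -0.04397317  0.09018227] [0.59191161 0.60479321 1.35302959]
head [ 0.40896443 -0.04397317  0.09001732] [0.81550699 0.05860648 1.35302959]
```

```bash
python3 - <<'E'
import numpy as np; np.save("sh.npy",[.5624,-.0046,-.0715])
E
python3 - <<'E'
from h import *
print(units([*w(.018,0),.256],-.0715),units([*w(.018,0),.127]))
E
```

```text
(array([-3.691e+00, -2.339e+00, -2.000e-03]), np.float64(0.423)) (array([-3.691, -2.339,  0.858]), None)
```

Request:
drive_tool([
  [1, -0.4, -0.25, 0, 0.06],
  [1, -0.8, -0.5, 0, 0.12],
  [1, -1, -0.63, 0, 0.18],
  [1, -1, -0.63, 0, 0.24],
  [1, -1, -0.63, 0, 0.3],
  [1, -1, -0.63, 0, 0.36],
  [1, -1, -0.63, 0, 0.423],
  [1, -1, -0.63, 0, 0.423],
], force=20)

```text
time: 1.55
ee_pos: [0.2759, 0.3629, 0.2558]
tool_rot: [0.0, 0.732, 0.681, 0.0]
force: [0.4, -0.5, -0.3]
grip_width: 0.0882
finger_force: 0.0
```

```bash
python3 -c "
from h import *
print(units([*w(.018,0),.256],-.0715),units([*w(.018,0),.127]))"
```

```text
(array([-2.306e+00,  2.201e+00, -2.000e-03]), np.float64(-0.0)) (array([-2.306,  2.201,  0.858]), None)
```

Request:
drive_tool([
  [1, -0.25, 0.25, 0, 0],
  [1, -0.5, 0.5, 0, 0],
  [1, -0.75, 0.75, 0, 0],
  [1, -1, 1, 0, 0],
])

```text
time: 2.05
ee_pos: [0.4155, 0.2009, 0.2559]
tool_rot: [0.0, 0.731, 0.682, 0.0]
force: [0.2, 1.4, -0.5]
grip_width: 0.0879
finger_force: 0.0
```

Request:
drive_tool([
  [1, -0.25, 0.25, 0, 0],
  [1, -0.5, 0.5, 0, 0],
  [1, -0.75, 0.75, 0, 0],
  [1, -1, 1, 0, 0],
  [1, -1.0, 1.0, 0, 0],
])

```text
time: 2.68
ee_pos: [0.5545, 0.0394, 0.2549]
tool_rot: [-0.0, 0.732, 0.681, -0.0]
force: [-0.3, 0.2, 0.1]
grip_width: 0.0879
finger_force: 0.0
```

Request:
drive_tool([
  [1, -0.3, 0.2, 0, 0],
  [1, -0.306, 0.2, 0.3, 0],
  [1, -0.306, 0.2, 0.6, 0],
  [1, -0.306, 0.2, 0.85, 0],
  [1, -0.306, 0.2, 0.85, 0],
])

```text
time: 3.3
ee_pos: [0.5784, -0.0051, 0.1264]
tool_rot: [-0.002, 0.731, 0.682, -0.001]
force: [0.2, 0.1, 0.2]
grip_width: 0.0881
finger_force: 0.0
```

```bash
python3 -c "
from h import *
print(units([*w(.018,0),.127],-.0715))"
```

```text
(array([-0.005,  0.014, -0.004]), np.float64(0.0))
```

Request:
drive_tool([
  [1, -0.005, -0.2, 0, 0],
  [1, -0.005, -0.35, 0, 0],
  [1, -0.005, -0.45, 0, 0],
  [1, -0.005, -0.51, 0, 0],
  [1, -0.005, -0.54, 0, 0],
  [1, -0.005, -0.54, 0, 0],
])

```text
time: 4.05
ee_pos: [0.4992, -0.0009, 0.1287]
tool_rot: [0.0, 0.732, 0.681, 0.0]
force: [0.9, -0.4, 0.1]
grip_width: 0.0882
finger_force: 0.3
```

Request:
drive_tool([
  [1, 0, -0.015, 0, 0],
  [1, 0, -0.03, 0, 0],
  [1, 0, -0.03, 0, 0],
])

```text
time: 4.42
ee_pos: [0.4967, -0.0008, 0.1282]
tool_rot: [0.002, 0.733, 0.681, 0.002]
force: [17.0, 0.7, -9.4]
grip_width: 0.0878
finger_force: 8.4
```

Request:
drive_tool([
  [1, 0, 0.06, 0, 0],
  [1, 0, 0.06, -0.4, 0],
  [1, 0.4, 0.06, -0.6, 0],
  [1, 0.8, 0.06, -0.6, 0],
  [1, 1, 0.06, -0.6, 0],
])

```text
time: 5.05
ee_pos: [0.5141, 0.1508, 0.2183]
tool_rot: [-0.0, 0.732, 0.682, -0.0]
force: [0.3, -0.0, 0.4]
grip_width: 0.0881
finger_force: 0.0
```

```bash
cat >> h.py <<'E'
def things(save=None,boxes=((.33,.66),(.22,.46))):
    """circles of jar lids / tin shoulder on the sheet"""
    p,d=get_image("top"); P=cloud("top",d)
    if save: cv2.imwrite(save,p)
    m=((P[...,2]>.05)&(P[...,2]<.075)&(d>0)&(P[...,0]>boxes[0][0])&(P[...,0]<boxes[0][1])&(P[...,1]>boxes[1][0])&(P[...,1]<boxes[1][1])).astype(np.uint8)
    n,l,s,_=cv2.connectedComponentsWithStats(m,connectivity=4)
    for i in range(1,n):
        if s[i,4]>60:
            Q=P[l==i]; c,rad=cv2.minEnclosingCircle(Q[:,:2].astype(np.float32)); print(s[i,4],np.round(c,4),round(rad,4),"medz",np.median(Q[:,2]).round(4))
def go(xyz,yaw=-.0715): print(units(xyz,yaw))
E
python3 -c "
from h import *
things('pics/a.png'); go([.491,.3357,.2]);print(telemetry.get_obs()['force'])"
```

```text
259 [0.5866 0.3767] 0.032 medz 0.069
98 [0.4901 0.3433] 0.0286 medz 0.0576
268 [0.3941 0.3944] 0.0327 medz 0.0695
(array([ 1.205, -0.237,  0.122]), np.float64(0.001))
[-0.98212245  1.55165266 -0.30446713]
```

Request:
drive_tool([
  [1, 0.4, -0.08, 0, 0],
  [1, 0.8, -0.16, 0.1, 0],
  [1, 1, -0.237, 0.12, 0],
  [1, 1, -0.237, 0.12, 0],
])

```text
time: 5.6
ee_pos: [0.489, 0.3016, 0.1994]
tool_rot: [-0.0, 0.731, 0.682, -0.001]
force: [-0.0, -1.0, -0.4]
grip_width: 0.0882
finger_force: 0.0
```

Request:
drive_tool([
  [1, 0.205, 0, 0, 0],
  [1, 0.205, 0, 0.35, 0],
  [1, 0.205, 0, 0.7, 0],
  [1, 0.205, 0, 0.85, 0],
  [1, 0.205, 0, 0.85, 0],
  [1, 0.205, 0, 0.85, 0],
])

```text
time: 6.35
ee_pos: [0.4932, 0.3307, 0.0741]
tool_rot: [0.0, 0.733, 0.681, 0.001]
force: [-0.1, 1.0, -0.3]
grip_width: 0.0884
finger_force: 0.0
```

```bash
cat >> h.py <<'E'
def wz(n=10):
    F=[]
    for _ in range(n):
        get_image("scene"); o=telemetry.get_obs(); F.append(o["force"][2])
    print("Fz %.3f sd %.3f"%(np.mean(F),np.std(F)),"grip",o["grip_width"],o["finger_force"],"tau",o["tau"][1:3].round(3))
E
python3 -c "
from h import *
wz(8); go([.491,.3357,.038])"
```

```text
Fz -0.086 sd 0.452 grip 0.08839655696139279 0.0 tau [-50.829 -21.182]
(array([ 0.029, -0.01 ,  0.234]), np.float64(-0.0))
```

Request:
drive_tool([
  [1, 0.029, -0.01, 0.12, 0],
  [1, 0.029, -0.01, 0.234, 0],
  [0.2, 0.029, -0.01, 0.234, 0],
  [-1, 0.029, -0.01, 0.234, 0],
  [-1, 0.029, -0.01, 0.234, 0],
  [-1, 0.029, -0.01, 0.234, 0],
  [-1, 0.029, -0.01, 0.234, 0],
], force=20)

```text
time: 7.62
ee_pos: [0.4913, 0.3357, 0.0381]
tool_rot: [0.0, 0.732, 0.681, 0.0]
force: [0.6, -0.0, 2.5]
grip_width: 0.0612
finger_force: 20.0
```

Request:
drive_tool([
  [-1, 0, 0, -0.3, 0],
  [-1, 0, 0, -0.6, 0],
  [-1, 0, 0, -0.9, 0],
  [-1, 0, 0, -1, 0],
  [-1, 0, 0, -1, 0],
  [-1, 0, 0, -1, 0],
])

```text
time: 8.38
ee_pos: [0.4903, 0.3353, 0.1854]
tool_rot: [-0.001, 0.732, 0.681, -0.002]
force: [-0.5, -0.4, -3.4]
grip_width: 0.0617
finger_force: 20.0
```

```bash
python3 -c "
from h import *
wz(10); things('pics/b.png'); go([*w(.0735,.14),.187]); go([*w(.0735,.14),.13])"
```

```text
Fz -2.481 sd 0.236 grip 0.061474340382063314 19.999616481363773 tau [-50.097 -25.361]
252 [0.5884 0.2891] 0.032 medz 0.0691
265 [0.3817 0.3027] 0.0318 medz 0.0695
(array([-1.293,  1.129,  0.004]), np.float64(-0.0))
(array([-1.293,  1.129,  0.384]), np.float64(-0.0))
```

Request:
drive_tool([
  [-1, -0.25, 0.25, -0.1, 0],
  [-1, -0.5, 0.5, -0.1, 0],
  [-1, -0.75, 0.75, -0.1, 0],
  [-1, -1, 1, -0.1, 0],
])

```text
time: 9.43
ee_pos: [0.6306, 0.1737, 0.2027]
tool_rot: [0.0, 0.732, 0.681, 0.0]
force: [0.5, -0.7, -2.8]
grip_width: 0.0613
finger_force: 20.0
```

```bash
python3 -c "
from h import *
things('pics/c.png'); go([*w(.064,.136),.121])"
```

```text
231 [0.5861 0.3784] 0.032 medz 0.0693
265 [0.393  0.3938] 0.0322 medz 0.0696
(array([-0.274,  0.033,  0.542]), np.float64(-0.002))
```

Request:
drive_tool([
  [-1, -0.274, 0.033, 0, 0],
  [-1, -0.274, 0.033, 0.25, 0],
  [-1, -0.274, 0.033, 0.45, 0],
  [-1, -0.274, 0.033, 0.54, 0],
  [-1, -0.274, 0.033, 0.54, 0],
])

```text
time: 10.1
ee_pos: [0.6317, 0.1339, 0.1217]
tool_rot: [-0.0, 0.732, 0.681, -0.0]
force: [0.7, -0.1, -2.1]
grip_width: 0.0614
finger_force: 20.0
```

Request:
drive_tool([
  [0.55, 0, 0, 0, 0],
  [0.55, 0, 0, 0, 0],
  [0.55, 0, 0, 0, 0],
  [0.55, 0, 0, -0.3, 0],
  [0.6, 0, 0, -0.6, 0],
  [1, 0.4, 0, -0.65, 0],
  [1, 0.8, 0, -0.65, 0],
  [1, 0.9, 0, -0.65, 0],
])

```text
time: 11.1
ee_pos: [0.6408, 0.2717, 0.2191]
tool_rot: [-0.0, 0.731, 0.682, 0.0]
force: [-0.3, -0.8, 0.5]
grip_width: 0.0878
finger_force: 0.0
```

```bash
python3 -c "
from h import *
things('pics/d.png'); go([.588,.289,.15]);go([.588,.289,.044])"
```

```text
69 [0.5861 0.2814] 0.0288 medz 0.0677
(array([ 0.091, -0.36 ,  0.459]), np.float64(0.001))
(array([ 0.09 , -0.36 ,  1.166]), np.float64(0.001))
```

Request:
drive_tool([
  [1, 0.09, -0.36, 0, 0],
  [1, 0.09, -0.36, 0.35, 0],
  [1, 0.09, -0.36, 0.7, 0],
  [1, 0.09, -0.36, 0.9, 0],
  [1, 0.09, -0.36, 0.9, 0],
])

```text
time: 11.78
ee_pos: [0.5879, 0.2843, 0.0824]
tool_rot: [-0.001, 0.733, 0.68, -0.002]
force: [1.4, 0.2, -0.2]
grip_width: 0.0881
finger_force: 0.0
```

Request:
drive_tool([
  [1, 0, 0, 0.15, 0],
  [1, 0, 0, 0.266, 0],
  [0.2, 0, 0, 0.266, 0],
  [-1, 0, 0, 0.266, 0],
  [-1, 0, 0, 0.266, 0],
  [-1, 0, 0, 0.266, 0],
])

```text
time: 12.52
ee_pos: [0.5889, 0.2859, 0.0453]
tool_rot: [0.0, 0.732, 0.681, 0.001]
force: [-1.6, -1.2, 6.0]
grip_width: 0.0615
finger_force: 20.0
```

Request:
drive_tool([
  [-1, 0, 0, -0.3, 0],
  [-1, 0, 0, -0.6, 0],
  [-1, 0, 0, -0.9, 0],
  [-1, 0, 0, -1, 0],
  [-1, 0, 0, -1, 0],
  [-1, 0, 0, -1, 0],
])

```text
time: 13.28
ee_pos: [0.5879, 0.2855, 0.1917]
tool_rot: [-0.001, 0.732, 0.681, -0.002]
force: [-0.2, -0.4, -3.4]
grip_width: 0.0616
finger_force: 20.0
```

```bash
python3 -c "
from h import *
wz(10); things('pics/e.png'); go([*w(.064,.068),.131])"
```

```text
Fz -3.320 sd 0.472 grip 0.06152046927617824 20.00523118302226 tau [-56.758 -26.617]
(array([-1.489,  0.393,  0.421]), np.float64(-0.0))
```

Request:
drive_tool([
  [-1, 0, 0.1, -0.18, 0],
  [-1, -0.38, 0.25, -0.18, 0],
  [-1, -0.75, 0.393, -0.18, 0],
  [-1, -1, 0.393, -0.18, 0],
  [-1, -1, 0.393, -0.18, 0],
])

```text
time: 14.45
ee_pos: [0.6366, 0.1293, 0.2213]
tool_rot: [0.0, 0.734, 0.68, -0.0]
force: [0.6, 0.5, -3.1]
grip_width: 0.0615
finger_force: 20.0
```

```bash
python3 -c "
from h import *
go([*w(.064,.065),.128])"
```

```text
(array([-0.492, -0.001,  0.622]), np.float64(-0.002))
```

Request:
drive_tool([
  [-1, -0.25, 0, 0, 0],
  [-1, -0.492, 0, 0, 0],
  [-1, -0.492, 0, 0.2, 0],
  [-1, -0.492, 0, 0.45, 0],
  [-1, -0.492, 0, 0.58, 0],
  [-1, -0.492, 0, 0.62, 0],
  [-1, -0.492, 0, 0.62, 0],
])

```text
time: 15.32
ee_pos: [0.6314, 0.0589, 0.1289]
tool_rot: [0.0, 0.732, 0.681, 0.0]
force: [0.0, 1.1, -3.3]
grip_width: 0.0616
finger_force: 20.0
```

```bash
python3 -c "
from h import *
go([*w(.064,.065),.127])"
```

```text
(array([-0.022, -0.002,  0.013]), np.float64(-0.0))
```

Request:
drive_tool([
  [-1, -0.02, 0, 0.006, 0],
  [-1, -0.02, 0, 0.012, 0],
  [0.55, -0.02, 0, 0.012, 0],
  [0.55, -0.02, 0, 0.012, 0],
  [0.55, -0.02, 0, 0.012, 0],
  [0.55, -0.02, 0, -0.3, 0],
  [0.8, -0.02, 0, -0.6, 0],
  [1, 0.2, 0, -0.6, 0],
])

```text
time: 16.32
ee_pos: [0.6346, 0.0871, 0.2224]
tool_rot: [0.003, 0.733, 0.68, 0.002]
force: [0.5, 0.5, -0.5]
grip_width: 0.0861
finger_force: 0.0
```

Request:
drive_tool([
  [1, 0.4, -0.1, 0, 0],
  [1, 0.8, -0.2, 0, 0],
  [1, 1, -0.3, 0, 0],
  [1, 1, -0.3, 0, 0],
])

```text
time: 16.82
ee_pos: [0.5984, 0.2432, 0.2183]
tool_rot: [-0.0, 0.731, 0.682, 0.0]
force: [-0.5, -0.4, -0.0]
grip_width: 0.0881
finger_force: 0.0
```

```bash
python3 -c "
from h import *
things('pics/f.png'); go([.5865,.377,.15]);go([.5865,.377,.045])
things(None,((.55,.75),(-.2,.2)))"
```

```text
104 [0.5955 0.3692] 0.0252 medz 0.0698
(array([ 0.895, -0.148,  0.455]), np.float64(0.0))
(array([ 0.895, -0.148,  1.155]), np.float64(0.0))
```

View pics/f.png

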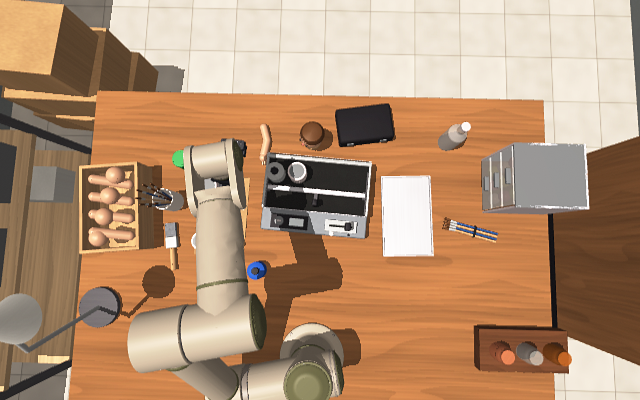

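Picture: the tin is at (273,172) and the jar at (297,170), both standing on the platform. The bar is pulled back and the arm hides the sheet.

Request:
drive_tool([
  [1, 0.4, -0.07, 0, 0],
  [1, 0.8, -0.148, 0, 0],
  [1, 0.895, -0.148, 0.2, 0],
  [1, 0.895, -0.148, 0.55, 0],
  [1, 0.895, -0.148, 0.9, 0],
  [1, 0.895, -0.148, 0.9, 0],
])

```text
time: 17.68
ee_pos: [0.586, 0.3745, 0.0794]
tool_rot: [-0.001, 0.733, 0.68, -0.004]
force: [-0.7, -0.3, -0.1]
grip_width: 0.088
finger_force: 0.0
```

```bash
python3 -c "
from h import *
go([.5865,.377,.045])"
```

```text
(array([0.018, 0.003, 0.229]), np.float64(-0.001))
```

Request:
drive_tool([
  [1, 0.01, 0, 0.12, 0],
  [1, 0.01, 0, 0.235, 0],
  [0.2, 0.01, 0, 0.235, 0],
  [-1, 0.01, 0, 0.235, 0],
  [-1, 0.01, 0, 0.235, 0],
  [-1, 0.01, 0, 0.235, 0],
])

```text
time: 18.42
ee_pos: [0.5874, 0.3783, 0.0489]
tool_rot: [0.0, 0.732, 0.681, 0.001]
force: [-0.4, 0.4, 2.8]
grip_width: 0.0616
finger_force: 20.0
```

Request:
drive_tool([
  [-1, 0, 0, -0.3, 0],
  [-1, 0, 0, -0.6, 0],
  [-1, 0, 0, -0.9, 0],
  [-1, 0, 0, -1, 0],
  [-1, 0, 0, -1, 0],
  [-1, 0, 0, -1, 0],
])

```text
time: 19.18
ee_pos: [0.5864, 0.3778, 0.1953]
tool_rot: [-0.001, 0.732, 0.681, -0.002]
force: [1.0, 0.0, -2.7]
grip_width: 0.0613
finger_force: 20.0
```

```bash
python3 -c "
from h import *
wz(10); go([*w(.064,0),.21]);go([.495,-.327,.21])"
```

```text
Fz -2.583 sd 0.429 grip 0.06155179308888714 20.000115036964417 tau [-61.058 -27.078]
(array([-2.556,  0.449, -0.08 ]), np.float64(-0.0))
(array([-4.733, -0.269, -0.08 ]), np.float64(-0.0))
```

Request:
drive_tool([
  [-1, 0, 0.1, -0.18, 0],
  [-1, -0.3, 0.3, -0.2, 0],
  [-1, -0.65, 0.449, -0.2, 0],
  [-1, -1, 0.449, -0.2, 0],
])

```text
time: 20.18
ee_pos: [0.644, 0.2214, 0.2273]
tool_rot: [0.0, 0.733, 0.681, -0.0]
force: [1.3, 0.6, -2.3]
grip_width: 0.0617
finger_force: 20.0
```

Request:
drive_tool([
  [-1, -0.4, 0, 0, 0],
  [-1, -0.8, 0, 0, 0],
  [-1, -1, 0, 0, 0],
  [-1, -1, 0, 0, 0],
])

```text
time: 20.68
ee_pos: [0.6324, 0.072, 0.2283]
tool_rot: [0.0, 0.733, 0.68, 0.0]
force: [-0.5, 0.9, -2.7]
grip_width: 0.0614
finger_force: 20.0
```

```bash
python3 -c "
from h import *
go([*w(.064,0),.131])"
```

```text
(array([-0.542,  0.   ,  0.648]), np.float64(-0.001))
```

Request:
drive_tool([
  [-1, -0.3, 0, 0, 0],
  [-1, -0.54, 0, 0.1, 0],
  [-1, -0.54, 0, 0.4, 0],
  [-1, -0.54, 0, 0.6, 0],
  [-1, -0.54, 0, 0.63, 0],
  [-1, -0.54, 0, 0.63, 0],
])

```text
time: 21.42
ee_pos: [0.627, -0.0062, 0.1345]
tool_rot: [0.001, 0.732, 0.681, 0.0]
force: [0.6, 0.0, -2.8]
grip_width: 0.0616
finger_force: 20.0
```

```bash
python3 -c "
from h import *
go([*w(.064,0),.131])"
```

```text
(array([-0.02 , -0.004,  0.024]), np.float64(-0.0))
```

Request:
drive_tool([
  [-1, -0.015, 0, 0.01, 0],
  [-1, -0.015, 0, 0.022, 0],
  [0.55, -0.015, 0, 0.022, 0],
  [0.55, -0.015, 0, 0.022, 0],
  [0.55, -0.015, 0, 0.022, 0],
  [0.55, -0.015, 0, -0.3, 0],
  [0.8, 0.1, 0, -0.6, 0],
  [1, 0.5, 0, -0.6, 0],
])

```text
time: 22.42
ee_pos: [0.6334, 0.0667, 0.2277]
tool_rot: [0.003, 0.734, 0.679, 0.002]
force: [0.9, -0.3, -0.4]
grip_width: 0.0862
finger_force: 0.0
```

Request:
drive_tool([
  [1, 0.25, -0.25, 0, 0],
  [1, 0.5, -0.5, 0, 0],
  [1, 0.75, -0.75, 0, 0],
  [1, 0.9, -1, 0, 0],
])

```text
time: 22.92
ee_pos: [0.4908, 0.215, 0.2236]
tool_rot: [0.0, 0.732, 0.681, 0.0]
force: [0.4, 0.2, 0.2]
grip_width: 0.0882
finger_force: 0.0
```

```bash
python3 -c "
from h import *
things('pics/g.png'); go([.394,.3935,.15]);go([.394,.3935,.045]);go([.381,.3027,.15]);"
```

```text
(array([ 1.129, -0.702,  0.494]), np.float64(0.001))
(array([ 1.128, -0.701,  1.194]), np.float64(0.001))
(array([ 0.519, -0.746,  0.494]), np.float64(0.001))
```

```bash
cat >> h.py <<'E'
def things2(save=None,x=(.3,.66),y=(.2,.48),z=(.05,.075)):
    p,d=get_image("scene"); P=cloud("scene",d)
    if save: cv2.imwrite(save,p)
    m=((P[...,2]>z[0])&(P[...,2]<z[1])&(d>0)&(P[...,0]>x[0])&(P[...,0]<x[1])&(P[...,1]>y[0])&(P[...,1]<y[1])).astype(np.uint8)
    n,l,s,_=cv2.connectedComponentsWithStats(m,connectivity=4)
    for i in range(1,n):
        if s[i,4]>40:
            Q=P[l==i]; Q=Q[Q[:,2]>np.percentile(Q[:,2],90)-.006]; c,rad=cv2.minEnclosingCircle(Q[:,:2].astype(np.float32)); print(s[i,4],np.round(c,4),round(rad,4),"topz",Q[:,2].max().round(4))
E
python3 -c "
from h import *
things2('pics/h.png')"
```

```text
64 [0.3041 0.2071] 0.0068 topz 0.068
355 [0.3825 0.3065] 0.0315 topz 0.0741
398 [0.3943 0.3967] 0.0318 topz 0.0734
```

View pics/h.png

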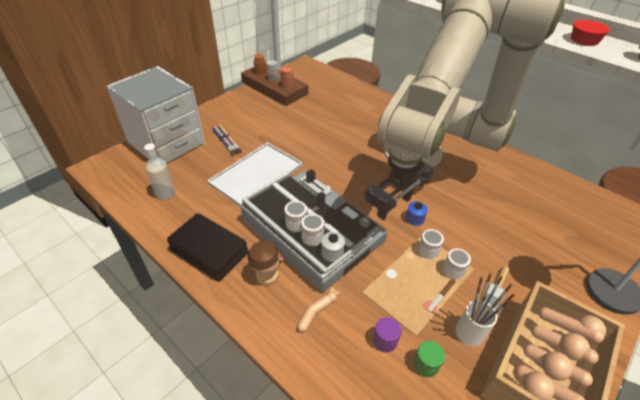

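Picture: both remaining jars are where they were, at (431,243) and (457,263). Tin and two jars are upright on the platform. Taking jar D.

Request:
drive_tool([
  [1, 0.25, -0.35, 0, 0],
  [1, 0.5, -0.7, 0, 0],
  [1, 0.52, -0.746, 0.3, 0],
  [1, 0.52, -0.746, 0.65, 0],
  [1, 0.52, -0.746, 0.95, 0],
  [1, 0.52, -0.746, 0.95, 0],
])

```text
time: 23.78
ee_pos: [0.3856, 0.2986, 0.0791]
tool_rot: [-0.001, 0.733, 0.681, -0.003]
force: [0.4, -0.8, 0.3]
grip_width: 0.0882
finger_force: 0.0
```

```bash
python3 -c "
from h import *
go([.381,.3028,.046])"
```

```text
(array([ 0.026, -0.032,  0.221]), np.float64(-0.001))
```

Request:
drive_tool([
  [1, 0.015, -0.02, 0.12, 0],
  [1, 0.015, -0.02, 0.225, 0],
  [0.2, 0.015, -0.02, 0.225, 0],
  [-1, 0.015, -0.02, 0.225, 0],
  [-1, 0.015, -0.02, 0.225, 0],
  [-1, 0.015, -0.02, 0.225, 0],
])

```text
time: 24.52
ee_pos: [0.3837, 0.3021, 0.0479]
tool_rot: [0.0, 0.732, 0.681, 0.001]
force: [-1.1, -1.5, 6.7]
grip_width: 0.0614
finger_force: 20.0
```

Request:
drive_tool([
  [-1, 0, 0, -0.3, 0],
  [-1, 0, 0, -0.6, 0],
  [-1, 0, 0, -0.9, 0],
  [-1, 0, 0, -1, 0],
  [-1, 0, 0, -1, 0],
  [-1, 0, 0, -1, 0],
])

```text
time: 25.28
ee_pos: [0.3828, 0.3017, 0.1955]
tool_rot: [-0.0, 0.732, 0.681, -0.001]
force: [-0.1, -0.1, 0.2]
grip_width: 0.0616
finger_force: 20.0
```

```bash
python3 -c "
from h import *
wz(10); go([*w(.064,-.068),.225]);go([.46,-.327,.225])"
```

```text
Fz -0.763 sd 0.591 grip 0.0615913212339056 20.00001979060471 tau [-37.585 -23.697]
(array([-2.404,  1.766, -0.186]), np.float64(-0.0))
(array([-4.145,  0.815, -0.185]), np.float64(-0.0))
```

Request:
drive_tool([
  [-1, 0, 0.1, -0.18, 0],
  [-1, -0.3, 0.2, -0.19, 0],
  [-1, -0.65, 0.3, -0.19, 0],
  [-1, -1, 0.3, -0.19, 0],
])

```text
time: 26.28
ee_pos: [0.4177, 0.1475, 0.2257]
tool_rot: [0.0, 0.732, 0.681, 0.0]
force: [0.8, -0.0, 0.1]
grip_width: 0.0617
finger_force: 20.0
```

Request:
drive_tool([
  [-1, -0.4, 0.1, 0, 0],
  [-1, -0.8, 0.2, 0, 0],
  [-1, -1, 0.2, 0, 0],
])

```text
time: 26.65
ee_pos: [0.4366, -0.0053, 0.2258]
tool_rot: [0.0, 0.733, 0.68, 0.0]
force: [-0.4, 0.1, -0.7]
grip_width: 0.0616
finger_force: 20.0
```

Request:
drive_tool([
  [-1, -0.4, 0.1, 0, 0],
  [-1, -0.8, 0.2, 0, 0],
  [-1, -1, 0.2, 0, 0],
])

```text
time: 27.02
ee_pos: [0.4554, -0.1573, 0.2256]
tool_rot: [0.0, 0.733, 0.68, -0.0]
force: [-0.7, 1.0, -1.0]
grip_width: 0.0614
finger_force: 20.0
```

Request:
drive_tool([
  [-1, -0.4, 0, 0, 0],
  [-1, -0.8, 0, 0, 0],
  [-1, -1, 0, 0, 0],
  [-1, -1, 0, 0, 0],
])

```text
time: 27.52
ee_pos: [0.444, -0.3056, 0.2253]
tool_rot: [-0.0, 0.733, 0.68, -0.0]
force: [-0.5, 0.1, -1.8]
grip_width: 0.0614
finger_force: 20.0
```

```bash
python3 -c "
from h import *
go([.44,-.327,.15]); go([.44,-.327,.05])"
```

```text
(array([-0.145, -0.015,  0.502]), np.float64(-0.001))
(array([-0.145, -0.015,  1.168]), np.float64(-0.001))
```

Request:
drive_tool([
  [-1, -0.145, -0.015, 0.2, 0],
  [-1, -0.145, -0.015, 0.6, 0],
  [-1, -0.145, -0.015, 0.95, 0],
  [-1, -0.145, -0.015, 1, 0],
  [-1, -0.145, -0.015, 1, 0],
  [-1, -0.145, -0.015, 1, 0],
])

```text
time: 28.28
ee_pos: [0.4415, -0.3262, 0.078]
tool_rot: [0.002, 0.732, 0.681, -0.0]
force: [0.7, -0.4, 0.4]
grip_width: 0.0613
finger_force: 20.0
```

```bash
python3 -c "
from h import *
go([.44,-.327,.049])"
```

```text
(array([-0.006, -0.01 ,  0.193]), np.float64(-0.0))
```

Request:
drive_tool([
  [-1, 0, 0, 0.1, 0],
  [-1, 0, 0, 0.18, 0],
  [-1, 0, 0, 0.185, 0],
  [0.6, 0, 0, 0.185, 0],
  [0.6, 0, 0, 0.185, 0],
  [0.6, 0, 0, 0.185, 0],
  [0.8, 0, 0, -0.2, 0],
  [1, 0, 0, -0.6, 0],
])

```text
time: 29.28
ee_pos: [0.4403, -0.3254, 0.1669]
tool_rot: [-0.001, 0.732, 0.681, -0.0]
force: [0.7, -0.6, 0.6]
grip_width: 0.0868
finger_force: 0.0
```

Request:
drive_tool([
  [1, 0, 0, -0.4, 0],
  [1, 0.4, 0, -0.4, 0],
  [1, 0.8, 0, -0.4, 0],
  [1, 1, 0, -0.4, 0],
])

```text
time: 29.78
ee_pos: [0.4514, -0.1736, 0.226]
tool_rot: [0.0, 0.732, 0.681, 0.0]
force: [0.2, -0.6, 0.2]
grip_width: 0.0882
finger_force: 0.0
```

```bash
python3 -c "
from h import *
things('pics/i.png',((.33,.66),(-.45,-.2)));print('--');things();print('--');things2();go([.394,.3935,.2]);"
```

```text
84 [ 0.4376 -0.3325] 0.0291 medz 0.0703
--
268 [0.3934 0.3938] 0.0318 medz 0.0692
--
48 [0.3058 0.2075] 0.0075 topz 0.0683
393 [0.3942 0.3973] 0.0315 topz 0.0735
(array([ 3.756, -0.652,  0.171]), np.float64(0.0))
```

View pics/i.png

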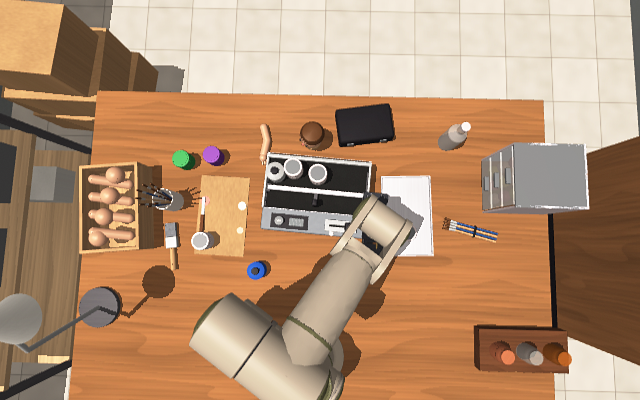

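Picture: jar C is alone on the sheet at (200,240). The platform shows the tin (275,170) and jars at (293,167) and (318,173); the first jar has been nudged, so I'll check it later. Now fetching C.

Request:
drive_tool([
  [1, 0.4, -0.1, 0, 0],
  [1, 0.8, -0.2, 0, 0],
  [1, 1, -0.2, 0, 0],
])

```text
time: 30.3
ee_pos: [0.4321, -0.0233, 0.2259]
tool_rot: [0.0, 0.732, 0.681, -0.0]
force: [0.3, -1.2, 0.7]
grip_width: 0.0886
finger_force: 0.0
```

Request:
drive_tool([
  [1, 0.4, -0.1, 0, 0],
  [1, 0.8, -0.2, 0, 0],
  [1, 1, -0.2, 0, 0],
])

```text
time: 30.68
ee_pos: [0.4135, 0.1288, 0.2259]
tool_rot: [0.0, 0.732, 0.681, 0.0]
force: [0.8, -0.3, 0.1]
grip_width: 0.088
finger_force: 0.0
```

Request:
drive_tool([
  [1, 0.4, -0.1, 0, 0],
  [1, 0.8, -0.2, 0, 0],
  [1, 1, -0.2, 0, 0],
  [1, 1, -0.2, 0, 0],
])

```text
time: 31.18
ee_pos: [0.3952, 0.2799, 0.2253]
tool_rot: [0.0, 0.732, 0.681, -0.0]
force: [-0.6, 0.5, -0.8]
grip_width: 0.088
finger_force: 0.0
```

```bash
python3 -c "
from h import *
things2();go([.394,.3936,.046]);print('--');things2(None,(.55,.75),(-.2,.2),(.13,.16))
p,d=get_image('top');P=cloud('top',d);m=((P[...,2]>.13)&(P[...,2]<.16)&(d>0)&(P[...,0]>.55)&(P[...,0]<.75)&(abs(P[...,1])<.2)).astype(np.uint8)
n,l,s,_=cv2.connectedComponentsWithStats(m,connectivity=4)
c,S=np.cos(SH[2]),np.sin(SH[2])
for i in range(1,n):
  if s[i,4]>20:
    Q=P[l==i][:,:2]-SH[:2]; Q=np.c_[c*Q[:,0]+S*Q[:,1],-S*Q[:,0]+c*Q[:,1]]; print(s[i,4],'shaker frame',np.round(cv2.minEnclosingCircle(Q.astype(np.float32))[0],4),cv2.minEnclosingCircle(Q.astype(np.float32))[1])
"
```

```text
47 [0.3124 0.2136] 0.0159 topz 0.0661
394 [0.3947 0.3974] 0.0321 topz 0.0741
(array([ 0.763, -0.063,  1.195]), np.float64(-0.0))
--
373 [ 0.6274 -0.0051] 0.0333 topz 0.155
763 [0.6451 0.0982] 0.0525 topz 0.1549
542 shaker frame [0.0656 0.1112] 0.062073975801467896
283 shaker frame [ 0.0631 -0.0005] 0.031152890995144844
```

Request:
drive_tool([
  [1, 0.4, -0.03, 0, 0],
  [1, 0.763, -0.063, 0.1, 0],
  [1, 0.763, -0.063, 0.45, 0],
  [1, 0.763, -0.063, 0.8, 0],
  [1, 0.763, -0.063, 0.98, 0],
  [1, 0.763, -0.063, 0.98, 0],
  [1, 0.763, -0.063, 0.98, 0],
])

```text
time: 32.2
ee_pos: [0.3946, 0.3939, 0.0802]
tool_rot: [0.0, 0.733, 0.68, 0.001]
force: [-0.0, 0.3, -0.2]
grip_width: 0.0882
finger_force: 0.0
```

```bash
python3 -c "
from h import *
go([.394,.3936,.046])"
```

```text
(array([-0.003, -0.004,  0.228]), np.float64(-0.001))
```

Request:
drive_tool([
  [1, 0, 0, 0.12, 0],
  [1, 0, 0, 0.225, 0],
  [0.2, 0, 0, 0.225, 0],
  [-1, 0, 0, 0.225, 0],
  [-1, 0, 0, 0.225, 0],
  [-1, 0, 0, 0.225, 0],
])

```text
time: 32.95
ee_pos: [0.3938, 0.3944, 0.0456]
tool_rot: [0.0, 0.732, 0.681, 0.001]
force: [0.1, 0.2, 4.1]
grip_width: 0.0614
finger_force: 20.0
```

Request:
drive_tool([
  [-1, 0, 0, -0.3, 0],
  [-1, 0, 0, -0.6, 0],
  [-1, 0, 0, -0.9, 0],
  [-1, 0, 0, -1, 0],
  [-1, 0, 0, -1, 0],
  [-1, 0, 0, -1, 0],
])

```text
time: 33.7
ee_pos: [0.3929, 0.3938, 0.1929]
tool_rot: [-0.0, 0.732, 0.681, -0.002]
force: [-0.9, -0.8, -2.0]
grip_width: 0.0616
finger_force: 20.0
```

```bash
python3 -c "
from h import *
wz(10); go([*w(.064,-.068),.225]);go([.55,-.327,.225])"
```

```text
Fz -1.611 sd 0.446 grip 0.061950637939919534 19.999582190484944 tau [-45.53  -24.768]
(array([-3.022,  1.744, -0.201]), np.float64(-0.0))
(array([-4.719,  1.391, -0.201]), np.float64(-0.0))
```

Request:
drive_tool([
  [-1, 0, 0.1, -0.2, 0],
  [-1, -0.3, 0.2, -0.22, 0],
  [-1, -0.65, 0.3, -0.22, 0],
  [-1, -1, 0.3, -0.22, 0],
])

```text
time: 34.7
ee_pos: [0.4278, 0.2396, 0.228]
tool_rot: [0.0, 0.732, 0.681, 0.0]
force: [0.9, -0.6, -1.9]
grip_width: 0.0611
finger_force: 20.0
```

Request:
drive_tool([
  [-1, -0.38, 0.15, 0, 0],
  [-1, -0.76, 0.3, 0, 0],
  [-1, -1, 0.4, 0, 0],
])

```text
time: 35.08
ee_pos: [0.4768, 0.0849, 0.2282]
tool_rot: [0.0, 0.733, 0.68, 0.0]
force: [0.8, 0.0, -1.5]
grip_width: 0.0612
finger_force: 20.0
```

Request:
drive_tool([
  [-1, -0.38, 0.15, 0, 0],
  [-1, -0.76, 0.3, 0, 0],
  [-1, -1, 0.4, 0, 0],
])

```text
time: 35.45
ee_pos: [0.5256, -0.0692, 0.228]
tool_rot: [0.0, 0.733, 0.68, 0.0]
force: [-0.2, 0.6, -2.4]
grip_width: 0.0616
finger_force: 20.0
```

Request:
drive_tool([
  [-1, -0.38, 0.15, 0, 0],
  [-1, -0.76, 0.3, 0, 0],
  [-1, -1, 0.3, 0, 0],
  [-1, -1, 0.3, 0, 0],
])

```text
time: 35.95
ee_pos: [0.5588, -0.2217, 0.2274]
tool_rot: [-0.0, 0.733, 0.68, -0.0]
force: [0.6, 0.8, -1.1]
grip_width: 0.0617
finger_force: 20.0
```

```bash
python3 -c "
from h import *
go([.555,-.327,.047])"
```

```text
(array([-0.702,  0.029,  1.203]), np.float64(-0.001))
```

Request:
drive_tool([
  [-1, -0.38, 0.029, 0, 0],
  [-1, -0.7, 0.029, 0.1, 0],
  [-1, -0.7, 0.029, 0.4, 0],
  [-1, -0.7, 0.029, 0.7, 0],
  [-1, -0.7, 0.029, 0.95, 0],
  [-1, -0.7, 0.029, 1, 0],
  [-1, -0.7, 0.029, 1, 0],
  [-1, -0.7, 0.029, 1, 0],
])

```text
time: 36.95
ee_pos: [0.5566, -0.3249, 0.08]
tool_rot: [0.002, 0.732, 0.681, 0.0]
force: [-0.8, -0.1, -1.4]
grip_width: 0.0613
finger_force: 20.0
```

```bash
python3 -c "
from h import *
go([.555,-.327,.047])"
```

```text
(array([-0.015, -0.01 ,  0.22 ]), np.float64(-0.0))
```

Then move off to the robot side so both tray and platform can be seen.

Request:
drive_tool([
  [-1, 0, 0, 0.1, 0],
  [-1, 0, 0, 0.2, 0],
  [-1, 0, 0, 0.21, 0],
  [0.6, 0, 0, 0.21, 0],
  [0.6, 0, 0, 0.21, 0],
  [0.6, 0, 0, 0.21, 0],
  [0.8, 0, 0, -0.2, 0],
  [1, 0, 0, -0.6, 0],
])

```text
time: 37.95
ee_pos: [0.5556, -0.3244, 0.1694]
tool_rot: [-0.0, 0.732, 0.681, -0.0]
force: [0.6, -0.6, -0.3]
grip_width: 0.0868
finger_force: 0.0
```

Request:
drive_tool([
  [1, 0, 0, -0.4, 0],
  [1, 0.3, -0.25, -0.4, 0],
  [1, 0.6, -0.5, -0.4, 0],
  [1, 0.9, -0.75, -0.4, 0],
  [1, 1, -0.9, -0.4, 0],
])

```text
time: 38.58
ee_pos: [0.4308, -0.163, 0.2283]
tool_rot: [0.0, 0.732, 0.681, 0.0]
force: [0.3, -0.6, 0.2]
grip_width: 0.088
finger_force: 0.0
```

Request:
drive_tool([
  [1, 0.4, 0, 0, 0],
  [1, 0.8, 0, 0, 0],
  [1, 1, 0, 0, 0],
  [1, 1, 0, 0, 0],
])

```text
time: 39.08
ee_pos: [0.443, -0.0142, 0.2282]
tool_rot: [0.0, 0.731, 0.682, 0.0]
force: [-0.9, 0.2, -0.0]
grip_width: 0.0879
finger_force: 0.0
```

```bash
python3 -c "
from h import *
things('pics/j.png',((.33,.66),(-.45,-.2)));print('--');things2(None,(.3,.7),(-.45,-.2))
p=cv2.imread('pics/j.png');cv2.imwrite('pics/j2.png',cv2.resize(p[140:270,245:445],None,fx=4,fy=4,interpolation=cv2.INTER_CUBIC))
print(telemetry.get_obs()['ee_pos'])"
```

```text
235 [ 0.5546 -0.3239] 0.0314 medz 0.0705
253 [ 0.4402 -0.3252] 0.0317 medz 0.0707
--
219 [ 0.4412 -0.3203] 0.0327 topz 0.0746
238 [ 0.5569 -0.3211] 0.0332 topz 0.0746
[ 0.44311363 -0.01607151  0.22804431]
```

View pics/j2.png

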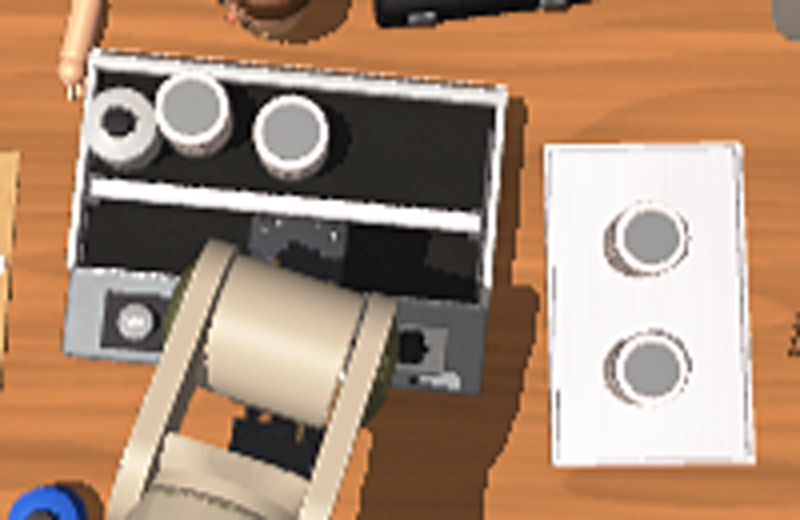

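Picture: two jars stand well inside the tray. On the platform the tin is at the left with jar 1 beside it, shifted to the back, and jar 2 is in the middle. Measuring the platform items.

```bash
cat >> h.py <<'E'
def plat():
    p,d=get_image('top');P=cloud('top',d)
    c,S=np.cos(SH[2]),np.sin(SH[2]); X=P[...,0]-SH[0];Y=P[...,1]-SH[1]; x=c*X+S*Y;y=-S*X+c*Y
    for nm,z0,z1 in(("lids",.147,.158),("shoulder",.128,.144),("bar/rail",.097,.103)):
        m=((P[...,2]>z0)&(P[...,2]<z1)&(d>0)&(x<.11)&(x>-.06)&(abs(y)<.165+.012*(z0>.12))).astype(np.uint8)
        n,l,s,_=cv2.connectedComponentsWithStats(m,connectivity=4)
        for i in range(1,n):
            if s[i,4]>25:
                Q=np.c_[x[l==i],y[l==i]].astype(np.float32); ce,ra=cv2.minEnclosingCircle(Q); print(nm,s[i,4],np.round(ce,4),round(ra,4),"mean",Q.mean(0).round(4))
E
python3 -c "
from h import *
plat()"
```

```text
lids 262 [0.0759 0.0832] 0.0316 mean [0.0762 0.0829]
lids 257 [ 0.0632 -0.0012] 0.0314 mean [ 0.0631 -0.0007]
lids 46 [0.0593 0.1425] 0.0127 mean [0.0592 0.1424]
shoulder 205 [0.0592 0.1436] 0.0309 mean [0.0586 0.1424]
bar/rail 30 [0.0094 0.1514] 0.0143 mean [0.0099 0.1524]
bar/rail 143 [0.0148 0.06  ] 0.074 mean [0.0101 0.0597]
bar/rail 105 [ 0.0082 -0.0748] 0.0569 mean [ 0.0104 -0.0784]
```

```bash
python3 -c "
from h import *
go([*w(.0755,.083),.19]);go([*w(.0755,.083),.131])"
```

```text
(array([0.692, 1.289, 0.253]), np.float64(-0.001))
(array([0.692, 1.289, 0.647]), np.float64(-0.001))
```

Request:
drive_tool([
  [1, 0.2, 0.35, 0, 0],
  [1, 0.4, 0.7, 0, 0],
  [1, 0.69, 1, 0, 0],
  [1, 0.69, 1, 0, 0],
])

```text
time: 39.72
ee_pos: [0.602, 0.0773, 0.2261]
tool_rot: [-0.001, 0.732, 0.681, -0.0]
force: [-0.7, 0.5, -0.3]
grip_width: 0.0883
finger_force: 0.0
```

Request:
drive_tool([
  [1, 0, 0.289, 0, 0],
  [1, 0, 0.289, 0.15, 0],
  [1, 0, 0.289, 0.25, 0],
  [1, 0, 0.289, 0.25, 0],
])

```text
time: 40.22
ee_pos: [0.6427, 0.0727, 0.1897]
tool_rot: [-0.001, 0.733, 0.68, -0.001]
force: [-0.2, 0.2, 0.7]
grip_width: 0.0885
finger_force: 0.0
```

```bash
python3 -c "
from h import *
go([*w(.0755,.083),.131])"
```

```text
(array([0.001, 0.007, 0.391]), np.float64(-0.001))
```

Request:
drive_tool([
  [1, 0, 0.007, 0.2, 0],
  [1, 0, 0.007, 0.39, 0],
  [1, 0, 0.007, 0.39, 0],
  [0.2, 0, 0.007, 0.39, 0],
  [-1, 0, 0.007, 0.39, 0],
  [-1, 0, 0.007, 0.39, 0],
  [-1, 0, 0.007, 0.39, 0],
  [-1, 0, 0.007, 0.39, 0],
])

```text
time: 41.22
ee_pos: [0.6449, 0.0735, 0.1331]
tool_rot: [0.001, 0.732, 0.681, 0.001]
force: [-1.0, -1.3, 6.4]
grip_width: 0.0618
finger_force: 20.0
```

Request:
drive_tool([
  [-1, 0, 0, -0.3, 0],
  [-1, 0, 0, -0.6, 0],
  [-1, -0.35, -0.05, -0.6, 0],
  [-1, -0.7, -0.077, -0.6, 0],
  [-1, -1, -0.077, -0.6, 0],
  [-1, -1, -0.077, -0.6, 0],
])

```text
time: 41.98
ee_pos: [0.6214, -0.078, 0.2211]
tool_rot: [-0.001, 0.734, 0.679, -0.001]
force: [-0.1, -0.4, -3.6]
grip_width: 0.0614
finger_force: 20.0
```

```bash
python3 -c "
from h import *
go([*w(.064,-.068),.132]);plat()"
```

```text
(array([0.007, 0.   , 0.594]), np.float64(-0.002))
lids 61 [ 0.0712 -0.019 ] 0.0196 mean [ 0.0693 -0.0184]
lids 44 [0.0595 0.1437] 0.0126 mean [0.0593 0.1422]
shoulder 204 [0.0592 0.1432] 0.0309 mean [0.0582 0.1418]
bar/rail 117 [0.0102 0.1061] 0.0585 mean [0.0103 0.1052]
```

Request:
drive_tool([
  [-1, 0, 0, 0.3, 0],
  [-1, 0, 0, 0.5, 0],
  [-1, 0, 0, 0.57, 0],
  [-1, 0, 0, 0.58, 0],
  [-1, 0, 0, 0.58, 0],
])

```text
time: 42.65
ee_pos: [0.6226, -0.0751, 0.1362]
tool_rot: [0.001, 0.732, 0.681, 0.001]
force: [-0.1, 0.1, -2.4]
grip_width: 0.0615
finger_force: 20.0
```

Request:
drive_tool([
  [0.55, 0, 0, 0, 0],
  [0.55, 0, 0, 0, 0],
  [0.55, 0, 0, 0, 0],
  [0.55, 0, 0, -0.3, 0],
  [0.8, 0, 0, -0.55, 0],
  [1, 0.4, 0, -0.6, 0],
  [1, 0.8, 0, -0.6, 0],
  [1, 1, 0, -0.6, 0],
])

```text
time: 43.65
ee_pos: [0.6328, 0.0772, 0.2254]
tool_rot: [0.0, 0.732, 0.682, 0.0]
force: [0.2, -0.4, -0.8]
grip_width: 0.088
finger_force: 0.0
```

```bash
python3 -c "
from h import *
go([*w(.0587,.1425),.121]);plat()"
```

```text
(array([ 0.372, -0.038,  0.696]), np.float64(0.0))
lids 261 [ 0.0638 -0.0004] 0.0308 mean [ 0.0634 -0.0009]
lids 264 [ 0.0647 -0.0665] 0.0312 mean [ 0.0644 -0.0665]
shoulder 49 [0.0604 0.1596] 0.0187 mean [0.0596 0.1631]
bar/rail 26 [0.0065 0.035 ] 0.0156 mean [0.0097 0.0362]
bar/rail 169 [ 0.0045 -0.0716] 0.0908 mean [ 0.0093 -0.0702]
```

Request:
drive_tool([
  [0.8, 0.372, -0.038, 0, 0],
  [0.8, 0.372, -0.038, 0.3, 0],
  [0.8, 0.372, -0.038, 0.5, 0],
  [0.8, 0.372, -0.038, 0.5, 0],
])

```text
time: 44.2
ee_pos: [0.6305, 0.1301, 0.1482]
tool_rot: [-0.001, 0.732, 0.681, -0.002]
force: [-0.9, -0.8, 0.9]
grip_width: 0.0794
finger_force: 0.0
```

```bash
python3 -c "
from h import *
go([*w(.0587,.1425),.121])"
```

```text
(array([0.022, 0.003, 0.181]), np.float64(-0.001))
```

Request:
drive_tool([
  [0.8, 0.01, 0, 0.1, 0],
  [0.8, 0.01, 0, 0.165, 0],
  [0.8, 0.01, 0, 0.165, 0],
  [-1, 0.01, 0, 0.165, 0],
  [-1, 0.01, 0, 0.165, 0],
  [-1, 0.01, 0, 0.165, 0],
  [-1, 0.01, 0, 0.165, 0],
])

```text
time: 45.08
ee_pos: [0.6317, 0.1319, 0.1258]
tool_rot: [0.0, 0.732, 0.681, 0.0]
force: [1.5, -0.6, 3.5]
grip_width: 0.0617
finger_force: 20.0
```

Request:
drive_tool([
  [-1, 0, 0, -0.15, 0],
  [-1, -0.25, 0.02, -0.15, 0],
  [-1, -0.48, 0.03, -0.15, 0],
  [-1, -0.48, 0.03, -0.1, 0],
  [-1, -0.48, 0.03, -0.02, 0],
  [-1, -0.48, 0.03, -0.01, 0],
])

```text
time: 45.82
ee_pos: [0.6303, 0.0607, 0.1256]
tool_rot: [-0.001, 0.732, 0.681, -0.001]
force: [-1.3, 0.2, -2.7]
grip_width: 0.0617
finger_force: 20.0
```

```bash
python3 -c "
from h import *
go([*w(.064,.069),.122]);plat()"
```

```text
(array([-0.007,  0.006,  0.024]), np.float64(-0.0))
lids 213 [ 0.0634 -0.0011] 0.0308 mean [ 0.0614 -0.0058]
lids 264 [ 0.0647 -0.0666] 0.0311 mean [ 0.0642 -0.0667]
bar/rail 43 [-0.0016  0.01  ] 0.0196 mean [0.0022 0.0067]
bar/rail 104 [ 0.0078 -0.0852] 0.0566 mean [ 0.0102 -0.0833]
```

Request:
drive_tool([
  [-1, 0, 0, 0.01, 0],
  [-1, 0, 0, 0.015, 0],
  [0.6, 0, 0, 0.015, 0],
  [0.6, 0, 0, 0.015, 0],
  [0.6, 0, 0, 0.015, 0],
  [0.6, 0, 0, -0.3, 0],
  [-0.1, -0.2, -0.3, -0.45, 0],
  [-0.1, -0.47, -0.6, -0.45, 0],
])

```text
time: 46.88
ee_pos: [0.5353, -0.0044, 0.1958]
tool_rot: [0.002, 0.732, 0.681, 0.001]
force: [0.5, -1.0, -0.2]
grip_width: 0.0522
finger_force: 0.0
```

```bash
python3 -c "
from h import *
go([*w(-.032,0),.127]);plat()"
```

```text
(array([ 0.012, -0.035,  0.459]), np.float64(0.0))
lids 201 [ 0.0651 -0.0675] 0.0311 mean [ 0.0698 -0.0687]
shoulder 80 [0.0643 0.0724] 0.0302 mean [0.0778 0.078 ]
bar/rail 56 [0.0088 0.1386] 0.0267 mean [0.0102 0.1388]
bar/rail 57 [ 0.0082 -0.1108] 0.0282 mean [ 0.0099 -0.1088]
```

Request:
drive_tool([
  [-0.1, 0.012, -0.04, 0, 0],
  [-0.1, 0.012, -0.04, 0.25, 0],
  [-0.1, 0.012, -0.04, 0.44, 0],
  [-0.1, 0.012, -0.04, 0.44, 0],
  [-1, 0.012, -0.04, 0.44, 0],
  [-1, 0.012, -0.04, 0.44, 0],
  [-1, 0.012, -0.04, 0.44, 0],
], force=25)

```text
time: 47.8
ee_pos: [0.5306, -0.0016, 0.1294]
tool_rot: [0.001, 0.732, 0.681, 0.001]
force: [-0.0, 1.8, 4.6]
grip_width: 0.0218
finger_force: 25.0
```

Request:
drive_tool([
  [-1, 0, 0.03, 0, 0],
  [-1, 0, 0.06, 0, 0],
  [-1, 0, 0.09, 0, 0],
  [-1, 0, 0.12, 0, 0],
  [-1, 0, 0.15, 0, 0],
  [-1, 0, 0.18, 0, 0],
  [-1, 0, 0.2, 0, 0],
  [-1, 0, 0.2, 0, 0],
])

```text
time: 48.8
ee_pos: [0.5599, -0.0037, 0.1294]
tool_rot: [0.0, 0.732, 0.681, 0.0]
force: [-4.9, 1.3, 9.3]
grip_width: 0.0218
finger_force: 25.0
```

```bash
python3 -c "
from h import *
go([*w(.003,0),.127]);plat();print(telemetry.get_obs()['force'])"
```

```text
(array([-0.005,  0.037,  0.016]), np.float64(-0.0))
lids 196 [ 0.0778 -0.0668] 0.0316 mean [ 0.0833 -0.07  ]
shoulder 85 [0.0815 0.0745] 0.0303 mean [0.0897 0.0814]
bar/rail 61 [0.0422 0.1336] 0.0314 mean [0.0407 0.1341]
bar/rail 40 [ 0.0383 -0.0979] 0.0208 mean [ 0.0395 -0.0988]
bar/rail 45 [ 0.0342 -0.1431] 0.0224 mean [ 0.039  -0.1451]
[-5.80385662  2.62328139  8.94234282]
```

Request:
drive_tool([
  [-1, 0, 0.01, 0, 0],
  [-1, 0, 0.02, 0, 0],
  [-1, 0, 0.03, 0, 0],
  [-1, 0, 0.035, 0, 0],
  [-1, 0, 0.04, 0, 0],
  [-1, 0, 0.04, 0, 0],
])

```text
time: 49.6
ee_pos: [0.5651, -0.0041, 0.1294]
tool_rot: [-0.001, 0.732, 0.681, -0.001]
force: [-10.3, 2.1, 11.9]
grip_width: 0.0219
finger_force: 25.0
```

Request:
drive_tool([
  [-1, 0, 0.007, 0, 0],
  [-1, 0, 0.014, 0, 0],
  [-1, 0, 0.014, 0, 0],
])

```text
time: 49.98
ee_pos: [0.5653, -0.004, 0.1292]
tool_rot: [-0.003, 0.732, 0.681, -0.003]
force: [-22.7, 0.8, 18.6]
grip_width: 0.0221
finger_force: 25.0
```

Request:
drive_tool([
  [-0.2, 0, 0, 0, 0],
  [-0.2, 0, 0, 0, 0],
  [-0.2, 0, 0, -0.3, 0],
  [-0.2, 0, 0, -0.6, 0],
  [-0.2, 0.3, -0.3, -0.6, 0],
  [-0.2, 0.6, -0.6, -0.6, 0],
  [-0.2, 0.9, -0.9, -0.6, 0],
  [-0.2, 0.9, -0.9, -0.6, 0],
])

```text
time: 50.98
ee_pos: [0.4413, 0.1422, 0.2186]
tool_rot: [0.0, 0.731, 0.682, 0.0]
force: [-0.4, -0.0, -0.7]
grip_width: 0.0353
finger_force: 0.0
```

```bash
python3 -c "
from h import *
plat();things('pics/k.png',((.33,.66),(-.45,-.2)))
p,d=get_image('top');P=cloud('top',d)[205:245,320:368].reshape(-1,3);P=P[(P[:,2]>.108)&(P[:,2]<.121)]
c,S=np.cos(SH[2]),np.sin(SH[2]);X=P[:,:2]-SH[:2];Q=np.c_[c*X[:,0]+S*X[:,1],-S*X[:,0]+c*X[:,1]];print('lock',len(Q),Q.mean(0),Q.min(0),Q.max(0))
go([*w(*Q.mean(0)),.15])
cv2.imwrite('pics/k2.png',cv2.resize(p[140:270,245:445],None,fx=4,fy=4,interpolation=cv2.INTER_CUBIC))"
```

```text
lids 260 [ 0.0832 -0.0015] 0.0313 mean [ 0.0819 -0.0012]
lids 45 [0.0824 0.0722] 0.0125 mean [0.0819 0.0714]
lids 256 [ 0.0832 -0.067 ] 0.0313 mean [ 0.0819 -0.0667]
shoulder 202 [0.082  0.0715] 0.0306 mean [0.0809 0.0713]
bar/rail 49 [0.0453 0.1391] 0.0257 mean [0.0454 0.1393]
bar/rail 50 [0.046  0.0718] 0.0244 mean [0.0451 0.0708]
bar/rail 183 [ 0.0509 -0.0468] 0.0913 mean [ 0.0442 -0.0418]
bar/rail 27 [ 0.0423 -0.1524] 0.0139 mean [ 0.0438 -0.1522]
236 [ 0.5547 -0.3244] 0.0312 medz 0.0708
248 [ 0.4401 -0.3245] 0.0315 medz 0.0709
lock 49 [-0.1012407  -0.11803294] [-0.11476744 -0.12716632] [-0.08710194 -0.10887554]
(array([-1.689,  0.185,  0.456]), np.float64(-0.001))
```

View pics/k2.png

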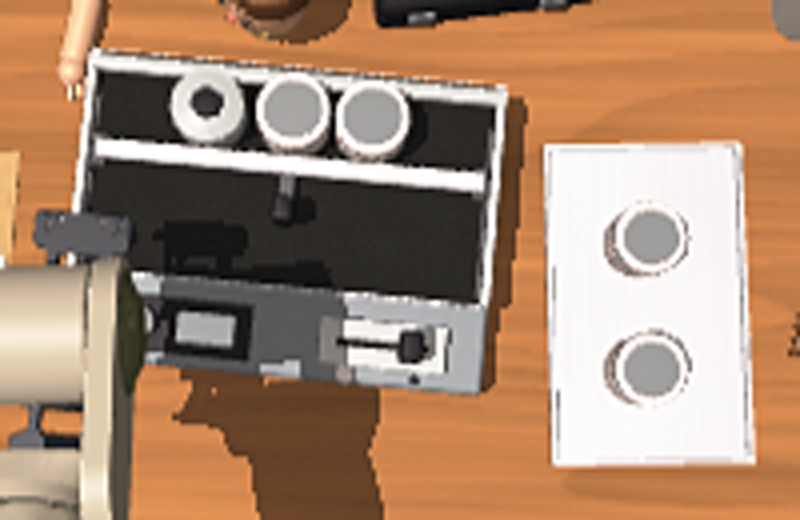

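Picture: tin (207,105) and jars (293,112) and (372,118) are snug between bar and rail. The tray jars are unchanged and the lock grip is at (415,347). Now the lock.

Request:
drive_tool([
  [0.4, -0.4, 0.05, 0, 0],
  [0.4, -0.8, 0.1, 0, 0],
  [0.4, -1, 0.185, 0, 0],
  [0.4, -1, 0.185, 0, 0],
])

```text
time: 51.62
ee_pos: [0.4608, -0.0145, 0.2179]
tool_rot: [0.0, 0.734, 0.679, -0.0]
force: [0.6, -0.4, 0.1]
grip_width: 0.0616
finger_force: 0.0
```

Request:
drive_tool([
  [0.4, -0.35, 0, 0, 0],
  [0.4, -0.689, 0, 0.2, 0],
  [0.4, -0.689, 0, 0.4, 0],
  [0.4, -0.689, 0, 0.4, 0],
])

```text
time: 52.12
ee_pos: [0.4516, -0.1144, 0.1568]
tool_rot: [-0.002, 0.733, 0.681, -0.001]
force: [-0.1, -0.1, 0.7]
grip_width: 0.0616
finger_force: 0.0
```

```bash
python3 -c "
from h import *
go([*w(-.101,-.118),.103])"
```

```text
(array([-0.004,  0.012,  0.359]), np.float64(-0.001))
```

Request:
drive_tool([
  [0.4, 0, 0.012, 0.2, 0],
  [0.4, 0, 0.012, 0.35, 0],
  [0.4, 0, 0.012, 0.35, 0],
  [-1, 0, 0.012, 0.35, 0],
  [-1, 0, 0.012, 0.35, 0],
  [-1, 0, 0.012, 0.35, 0],
  [-1, 0, 0.012, 0.35, 0],
])

```text
time: 53.0
ee_pos: [0.4539, -0.1149, 0.1062]
tool_rot: [-0.0, 0.732, 0.681, -0.0]
force: [-2.9, 1.3, 3.3]
grip_width: 0.028
finger_force: 25.0
```

Request:
drive_tool([
  [-1, 0.06, 0, 0, 0],
  [-1, 0.12, 0, 0, 0],
  [-1, 0.18, 0, 0, 0],
  [-1, 0.24, 0, 0, 0],
  [-1, 0.28, 0, 0, 0],
  [-1, 0.32, 0, 0, 0],
  [-1, 0.32, 0, 0, 0],
])

```text
time: 53.88
ee_pos: [0.4574, -0.0665, 0.1061]
tool_rot: [-0.0, 0.732, 0.681, -0.0]
force: [-3.6, 2.7, 7.1]
grip_width: 0.0274
finger_force: 25.0
```

Request:
drive_tool([
  [-1, 0.02, 0, 0, 0],
  [-1, 0.04, 0, 0, 0],
  [-1, 0.04, 0, 0, 0],
])

```text
time: 54.25
ee_pos: [0.4578, -0.0615, 0.1062]
tool_rot: [0.0, 0.732, 0.681, -0.001]
force: [-5.1, -5.1, 6.6]
grip_width: 0.0277
finger_force: 25.0
```

Request:
drive_tool([
  [-1, 0.015, 0, 0, 0],
  [-1, 0.03, 0, 0, 0],
  [-1, 0.03, 0, 0, 0],
])

```text
time: 54.62
ee_pos: [0.4579, -0.0605, 0.1062]
tool_rot: [0.002, 0.732, 0.682, -0.004]
force: [-11.9, -30.9, 2.3]
grip_width: 0.0281
finger_force: 25.0
```

Request:
drive_tool([
  [-1, 0.015, 0, 0, 0],
  [-1, 0.03, 0, 0, 0],
  [-1, 0.03, 0, 0, 0],
])

```text
time: 55.0
ee_pos: [0.4581, -0.0569, 0.1062]
tool_rot: [0.003, 0.732, 0.682, -0.004]
force: [-12.4, -37.5, 0.6]
grip_width: 0.0276
finger_force: 25.0
```

Request:
drive_tool([
  [0.4, 0, 0, 0, 0],
  [0.4, 0, 0, 0, 0],
  [0.4, 0, 0, -0.3, 0],
  [0.4, 0, 0, -0.6, 0],
  [0.4, 0.3, -0.3, -0.9, 0],
  [0.4, 0.7, -0.4, -1, 0],
  [0.4, 1, -0.4, -1, 0],
  [0.4, 1, -0.4, -1, 0],
])

```text
time: 56.0
ee_pos: [0.4092, 0.1052, 0.2563]
tool_rot: [0.0, 0.73, 0.683, 0.001]
force: [0.1, -1.2, -0.2]
grip_width: 0.062
finger_force: 0.0
```

Request:
drive_tool([
  [0.4, 0.4, -0.1, 0, 0],
  [0.4, 0.8, -0.2, 0, 0],
  [0.4, 1, -0.2, 0, 0],
  [0.4, 1, -0.2, 0, 0],
])

```text
time: 56.5
ee_pos: [0.3908, 0.2544, 0.2552]
tool_rot: [-0.0, 0.732, 0.682, -0.0]
force: [-0.6, -0.0, -0.0]
grip_width: 0.0616
finger_force: 0.0
```

```bash
python3 -c "
from h import *
plat();things('pics/l.png',((.33,.66),(-.45,-.2)))
p,d=get_image('top');P=cloud('top',d)[205:245,310:368].reshape(-1,3);P=P[(P[:,2]>.108)&(P[:,2]<.121)]
c,S=np.cos(SH[2]),np.sin(SH[2]);X=P[:,:2]-SH[:2];Q=np.c_[c*X[:,0]+S*X[:,1],-S*X[:,0]+c*X[:,1]];print('lock',len(Q),Q.mean(0),Q.min(0),Q.max(0))
p,d=get_image('scene');cv2.imwrite('pics/m.png',p)
print(telemetry.get_obs()['time'],telemetry.get_obs()['ee_pos'])"
```

```text
lids 258 [ 0.083  -0.0011] 0.0309 mean [ 0.0821 -0.0011]
lids 42 [0.0831 0.0716] 0.0128 mean [0.0822 0.0713]
lids 260 [ 0.0831 -0.067 ] 0.0313 mean [ 0.0817 -0.0668]
shoulder 201 [0.0828 0.0717] 0.0308 mean [0.0804 0.0709]
bar/rail 153 [0.0419 0.0681] 0.0741 mean [0.0446 0.0661]
bar/rail 112 [ 0.0473 -0.0849] 0.0642 mean [ 0.045  -0.0844]
240 [ 0.5548 -0.3242] 0.0314 medz 0.071
252 [ 0.4399 -0.3247] 0.0315 medz 0.0706
lock 46 [-0.10158355 -0.06445488] [-0.11367836 -0.07383612] [-0.08878253 -0.05524018]
56.7 [0.39113568 0.25259415 0.25563492]
```

View pics/m.png

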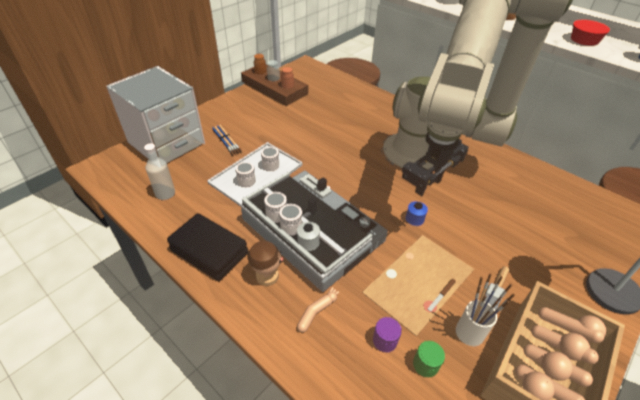

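View pics/l.png

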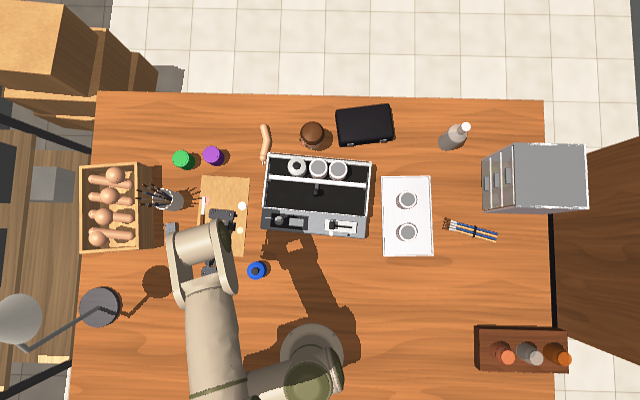

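Both pictures show the tin and two jars clamped upright and two jars on the tray. The lock has moved across 54 mm to a hard stop and nothing else is disturbed.

```bash
python3 -c "
from h import *
print(r.job_done())"
```

```text
the job is handed in; nothing more can be done
None
```

I handed the job in at about 57 s: the varnish tin and two jars (about 340 g and 263 g) are clamped on the shaker, two jars (about 78 g and 164 g) are on the tray, and the transport lock was slid across last to its far stop.

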